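# Shut off the washer's water

### The job

The washing machine is about to be disconnected, so shut off its water: with the fingertips, push the straight lever handle of each of the two washer valves clockwise (seen from above), in either order, until it is fully round at its stop, square across its pipe. Only push the levers, never pinch them between the fingers. Leave the sink's valve, the one with the round handwheel, as it is, and leave everything else on the counter standing in its place.

Things in the scene. Friction and masses are not known exactly. Their poses are not given: they have to be found in the camera images.
- valve_a: One of the two washer valves, with a straight lever handle. Brass valve in a copper pipe bridge fixed on the counter: two round feet 130 mm apart, pipe 21 mm thick with its centre 45 mm up, couplings up to 62 mm. Origin on the counter under the stem; pipe along the body's y, z up. The three valves' places and yaws vary.
- lever_a (a joint): Angle of lever_a on valve_a, rad. 0: the lever lies along the pipe, pointing to the valve body's +y (water on). It turns clockwise seen from above as the value grows, to a fixed stop at 1.571, pointing to the body's +x, square across the pipe (shut). It starts at 0 to 0.45. Steady friction of 0.2 N m; it stays where it is left.
- lever_a_axis (a point): Point on the stem axis of valve_a, 85 mm above the counter, at mid-thickness of the lever.
- lever_a_tip (a point): Outer end of lever_a, 105 mm from the stem axis, 85 mm above the counter. The lever is a level flat black-coated bar, 24 mm wide and 14 mm thick (ridge from 79 to 93 mm above the counter, both long edges from 80 to 90 mm), its edges reaching from 30 to 105 mm from the stem. Moves with the lever.
- valve_b: The other of the two washer valves, with a straight lever handle. Brass valve in a copper pipe bridge fixed on the counter: two round feet 130 mm apart, pipe 21 mm thick with its centre 45 mm up, couplings up to 62 mm. Origin on the counter under the stem; pipe along the body's y, z up. The three valves' places and yaws vary.
- lever_b (a joint): Angle of lever_b on valve_b, rad. 0: the lever lies along the pipe, pointing to the valve body's +y (water on). It turns clockwise seen from above as the value grows, to a fixed stop at 1.571, pointing to the body's +x, square across the pipe (shut). It starts at 0 to 0.45. Steady friction of 0.2 N m; it stays where it is left.
- lever_b_axis (a point): Point on the stem axis of valve_b, 85 mm above the counter, at mid-thickness of the lever.
- lever_b_tip (a point): Outer end of lever_b, 105 mm from the stem axis, 85 mm above the counter. The lever is a level flat black-coated bar, 24 mm wide and 14 mm thick (ridge from 79 to 93 mm above the counter, both long edges from 80 to 90 mm), its edges reaching from 30 to 105 mm from the stem. Moves with the lever.
- valve_sink: The sink's valve, which has a small round handwheel instead of a lever; otherwise like the washer valves. Origin on the counter under its stem, pipe along its y axis.
- wheel_sink (a joint): Turn of the sink's round black handwheel (74 mm across, four spokes, 80 to 90 mm above the counter), rad; 0 at the start. To be left alone.
- softener: Bystander, loose: white bottle, 60 mm diameter, 140 mm tall. Origin at its underside. Leave in place.
- stain_jar: Bystander, loose: amber jar, 56 mm diameter, 75 mm tall. Origin at its underside. Leave in place.
- scoop_cup: Bystander, loose: open grey cup, 54 mm diameter, 55 mm tall. Origin at its underside. Leave in place.
- soap: Bystander, loose: white bar of soap, 75 x 45 x 25 mm. Origin at its underside. Leave in place.
- brush: Bystander, loose: brush lying flat. Origin at its underside. Leave in place.
- detergent: Bystander, loose: black bottle, 80 mm diameter, 210 mm tall. Origin at its underside. Leave in place.
- booster_can: Bystander, loose: metal can, 72 mm diameter, 110 mm tall. Origin at its underside. Leave in place.

How it is judged:
By the outcome, as a careful person would: the job done as asked, in the order asked, and still so for the second after the job is handed in, with the robot touching nothing.
It also fails if it takes over 56 s, if anything falls off the work surface, if the arm or the gripper's body presses on something with over 40 N, if the wrist force passes 120 N, or if a joint passes its speed limit or range.

### The arm

A 6-joint arm with a two-finger parallel gripper is mounted at the origin on the work surface. World frame = base frame: x ahead of the robot, y to its left, z up, the work surface at z = 0. Lengths are in m, angles in rad, forces in N, time in s.
With the tool pointing down it reaches from about 0.325 to 0.925 m from the base axis. Payload 3.1 kg.
Tool frame: the origin (TCP) lies at the very end of the fingers, on their centre line; the grasp point (between the pads) lies arm.pinch_z behind it (arm.pinch_z is the distance from the TCP to the grasp point, in m); z points along the fingers, y is the line along which they close (so a half turn about z gives the same grasp; the last joint's range is limited). The gripper opens to 85 mm and grips with 20 to 120 N. Pads are 22 mm wide; open, the fingers measure 114 mm over their backs; the gripper's body (76 mm by 85 mm) begins 54 mm behind the grasp point. The pads swing forward as they close: fully open they stand 13 mm farther back than shut.
Start: joints at [1.126, 0.217, 1.613, -0, 1.311, -0.112], TCP at [0.204, 0.591, 0.231] pointing down, gripper open.
Joint ranges: [-2.75, 2.75], [-0.78, 2.1], [0.31, 2.55], [-1.13, 4.27], [0.13, 2.63], [-2.58, 2.58]. Speed limits (rad/s): [2.79, 2.79, 3.14, 3.14, 3.14, 3.14].

### API

Orientations are given as a 3x3 rotation matrix whose columns are the frame's x, y, z axes.
In Python, from station import arm, get_image, get_calibration, job, search_frame, regions_of gives the robot as it stands.
- The arm moves only by the tool jog_arm, never from a script. Its argument "series" is a list of rows, each an object with "hand": the closure, from 0 (fully open) to 1 (shut); "offset": the shift along the tool's x, y, z in m, a list of three; "angular": the turn, a rotation vector about the tool's x, y, z in degrees, a list of three. In form: [{"hand": hand, "offset": [tx, ty, tz], "angular": [ax, ay, az]}, ...]. A call has 1 to 10 rows; each row is the pose to reach, as a shift and turn from the pose commanded when the call began, along the tool's axes at that moment; what a row does not reach only later rows make up. A row lasts 1/8 s, in which the tool goes at most 62.5 mm and 10.7 degrees, less where a joint would pass 70% of its speed; a pose out of reach is approached as far as the arm can. A call with a gripper value outside its range is refused whole. The fingers move at their own pace and stop on an object; "force" is the grip in N (left out, the last holds). Time passes only in rows, so rows that repeat a pose let the fingers close. It gives the time, the measured TCP pose, the force, the opening and the grip force at its end, in the units of the state.
- arm.sense(): the state, without advancing time (a new reading comes with each control period).
- get_image(name): name is "side" or "top"; returns the picture (420x560x3 uint8, red, green, blue); there is no depth.
- get_calibration(name): a dict with "intrinsics" (3x3 intrinsics, pixels), "R" (3x3) and "t" (3): a world point X has camera coordinates R X + t. Camera axes: x right, y down, z forward; pixel columns grow to the right and rows downward; lengths in m; the calibration is good to about 2 mm. A picture is of the moment at which its call begins. get_calibration takes no time and is no camera call.
- job.sign_off(): hands the job in; it is judged then, once.
Trained networks look in the newest picture that a camera, given by its name, has taken for a name from the list of things; names that differ only in an ending like _2 or _b are one class to them, and where a whole thing is asked for, a point or a joint stands for the part that bears it (a point fixed in the world has none). Each returns a list of dicts, best first, with "conf" (0 to 1); they miss things now and then, are a little off and sometimes report something else, mostly with a low value. They report only what shows in the picture. A call takes as long as a camera call.
- search_frame(name, camera): "box" ([left, top, width, height] in pixels, round what is visible of it).
- regions_of(name, camera): "mask" (420x560 bool, what is visible of it) and "box" ([left, top, width, height] in pixels, round what is visible of it).
The state is a dict: "clock": time; "joint_positions": joint angles; "joint_vel": joint speeds; "joint_efforts": joint torques, N m; "eef_pos": TCP position; "ee_rot": TCP orientation; "force": force on the tool from outside, world axes, zero at the start; "moment": the same for the moment, N m; "gripper_width": opening from 0.0 (shut) to 1.0 (fully open); "gripper_force": force on a finger pad.
Only numpy, scipy, OpenCV 4.12 (cv2) and the standard library are available. Lean on these libraries where they do the work, as an engineer would, in place of code of your own. Each camera call takes 0.05 s, during which the arm holds its last target. There are 200 camera calls.

## Working session

There is one attempt and no reset: what is moved stays moved. The work goes in short steps, Python scripts to look and compute and a tool call to move; the robot and the scene stay as the last step left them, time stands still between calls to the robot, and variables do not carry over. Pictures are saved under pics/ and viewed, at most 10 in all, crops included, and the job is handed in when it is done.

Besides the shell and the picture viewer there is one more tool, called after "Emit:" by a JSON object that holds its "fn" and its "kwargs", one argument or row to a line. jog_arm: Moves the arm, as the interface text tells. Its arguments: {"type":"object","properties":{"series":{"type":"array","items":{"type":"object","properties":{"hand":{"type":"number"},"offset":{"type":"array","items":{"type":"number"}},"angular":{"type":"array","items":{"type":"number"}}}}},"force":{"type":"number"}},"required":["series"]}

```bash
mkdir -p pics; python3 - <<'E'
from station import *
import cv2,numpy as np
for n in("top","side"):
    im=get_image(n); cv2.imwrite(f"pics/{n}0.png",im[:,:,::-1])
    c=get_calibration(n); print(n,c["intrinsics"],c["R"],c["t"])
    for o in("valve_a","lever_a","valve_sink","lever_a_tip"):
        print(o,[(d["box"],round(d["conf"],2)) for d in search_frame(o,n)][:4])
print(arm.sense()["ee_rot"],arm.pinch_z)
E
```

```text
top [[418.18624633   0.         280.12642313]
 [  0.         418.18624633 209.87428205]
 [  0.           0.           1.        ]] [[-0.01605163 -0.9998641   0.00375973]
 [-0.99114733  0.01541584 -0.13186856]
 [ 0.13179268 -0.00584315 -0.99126008]] [-0.01259259  0.51593156  1.38021449]
valve_a [([246.3, 187.9, 58.3, 16.8], 0.76), ([323.8, 191.0, 50.3, 16.8], 0.69)]
lever_a [([247.5, 187.0, 31.5, 12.6], 0.6), ([319.9, 191.0, 38.8, 7.9], 0.48)]
valve_sink [([182.9, 174.7, 44.1, 47.2], 0.74)]
lever_a_tip [([246.3, 184.6, 34.6, 9.4], 0.78)]
side [[492.62970686   0.         288.41764447]
 [  0.         492.62970686 208.79972269]
 [  0.           0.           1.        ]] [[ 0.78392476 -0.62077005 -0.01032054]
 [-0.38534867 -0.47346032 -0.79204907]
 [ 0.48679398  0.62488389 -0.61037018]] [-0.41005894  0.2475828   1.17298821]
valve_a [([279.9, 181.4, 47.0, 54.5], 0.73), ([332.6, 223.5, 57.7, 66.6], 0.62)]
lever_a [([330.9, 220.2, 39.4, 29.4], 0.93), ([281.0, 177.9, 27.8, 27.9], 0.7)]
valve_sink [([226.4, 154.5, 55.2, 30.4], 0.73), ([359.3, 189.5, 25.0, 31.3], 0.24)]
lever_a_tip [([335.8, 223.9, 33.3, 26.1], 0.7), ([284.4, 177.7, 23.5, 23.8], 0.5)]
[[-9.45127440e-01  3.26701883e-01 -3.45727452e-05]
 [ 3.26701885e-01  9.45127436e-01 -8.77842136e-05]
 [ 3.99638212e-06 -9.42622501e-05 -9.99999996e-01]] 0.0187
```

View pics/top0.png

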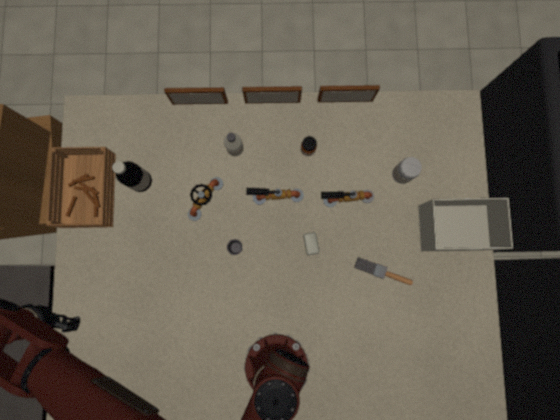

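View pics/side0.png

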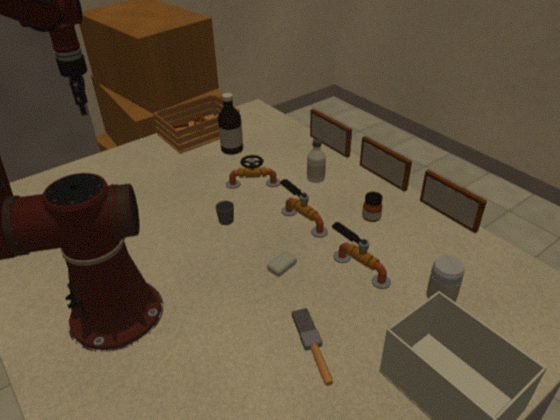

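The top view shows the handwheel valve at (201,195) and the washer valves with stems near (280,192) and (353,195). Both levers point image-left (+y). The levers must swing up in the image (+x). I'll zoom in to measure.

```bash
cat > h.py <<'E'
import numpy as np
from station import get_calibration
def back(n,u,v,z):
    c=get_calibration(n);K,R,t=map(np.array,(c["intrinsics"],c["R"],c["t"]))
    d=R.T@np.linalg.solve(K,[u,v,1]);o=-R.T@t
    return o+d*(z-o[2])/d[2]
def proj(n,X):
    c=get_calibration(n);p=np.array(c["intrinsics"])@(np.array(c["R"])@np.array(X)+np.array(c["t"]));return p[:2]/p[2]
E
python3 - <<'E'
from station import *
import cv2,numpy as np
from h import *
t=cv2.imread("pics/top0.png");s=cv2.imread("pics/side0.png")
a=cv2.resize(t[170:220,235:385],None,fx=5.2,fy=5.2,interpolation=cv2.INTER_CUBIC)
b=cv2.resize(s[165:295,270:400],(330,330),interpolation=cv2.INTER_CUBIC)
c=np.zeros((600,780,3),np.uint8);c[:260,:780]=a[:260,:780];c[265:595,:330]=b
cv2.imwrite("pics/crop.png",np.clip(c*1.8,0,255).astype(np.uint8))
for n in("top","side"):
  for d in regions_of("lever_a",n):
    v,u=np.nonzero(d["mask"]);P=np.array([back(n,x,y,.09)[:2] for x,y in zip(u,v)])
    w,V=np.linalg.eigh(np.cov(P.T));ax=V[:,1]*np.sign(V[1,1]);q=(P-P.mean(0))@ax
    print(n,round(d["conf"],2),d["box"],"mean",P.mean(0).round(3),"ang",np.degrees(np.arctan2(ax[1],ax[0])).round(1),"ends",(P.mean(0)+ax*q.min()).round(3),(P.mean(0)+ax*q.max()).round(3))
for o,z in(("valve_sink",.05),("softener",.07),("stain_jar",.04),("scoop_cup",.03),("soap",.02),("detergent",.1),("booster_can",.05),("brush",.01)):
  for d in regions_of(o,"top")[:1]:
    v,u=np.nonzero(d["mask"]);print(o,back("top",u.mean(),v.mean(),z)[:2].round(3))
E
```

```text
top 0.7 [320.1, 189.0, 41.9, 12.3] mean [ 0.557 -0.209] ang 91.1 ends [ 0.558 -0.273] [ 0.556 -0.154]
top 0.59 [246.9, 189.1, 35.8, 9.9] mean [0.572 0.035] ang 85.8 ends [ 0.568 -0.028] [0.577 0.09 ]
side 0.6 [330.8, 220.3, 38.2, 32.2] mean [ 0.554 -0.221] ang 88.7 ends [ 0.552 -0.284] [ 0.555 -0.155]
side 0.54 [281.2, 178.8, 28.9, 26.3] mean [0.566 0.022] ang 85.2 ends [ 0.561 -0.04 ] [0.572 0.09 ]
valve_sink [0.562 0.238]
softener [0.736 0.132]
scoop_cup [0.396 0.133]
soap [ 0.404 -0.125]
detergent [0.628 0.458]
booster_can [ 0.644 -0.452]
brush [ 0.308 -0.353]
```

View pics/crop.png

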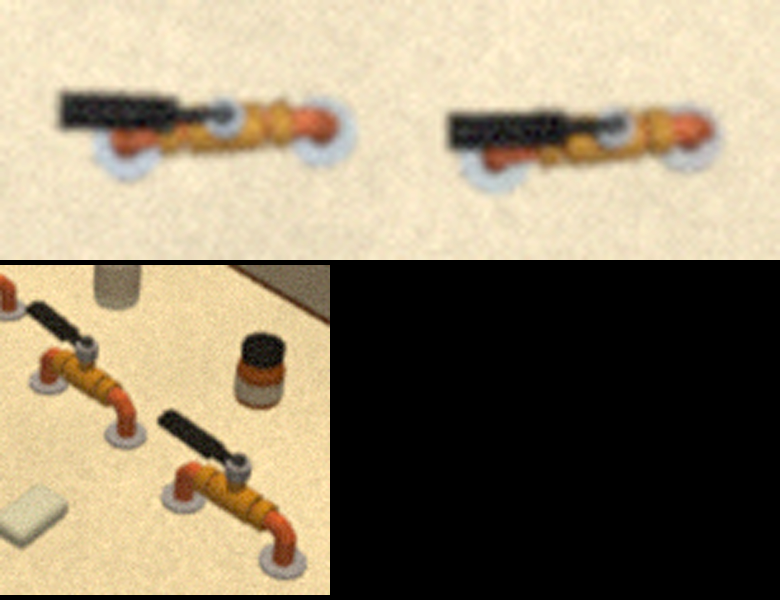

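The crop shows the stems at crop (225,115) and (617,125) and the lever ends at (60,111) and (449,131). The feet are at (127,150)/(325,130) and (493,165)/(690,140).

```bash
python3 - <<'E'
from h import *
import numpy as np
f=lambda p,z:back("top",p[0]/5.2+235-.4,p[1]/5.2+170-.4,z)[:2]
A=lambda d:np.degrees(np.arctan2(d[1],d[0])).round(1)
for n,s,t,fl,fr in(("L",(225,115),(60,111),(127,150),(325,130)),("R",(617,125),(449,131),(493,165),(690,140))):
    S=f(s,.098);T=f(t,.088);a=f(fl,.003);b=f(fr,.003)
    print(n,"stem",S.round(3),"mid feet",((a+b)/2).round(3),np.linalg.norm(a-b),"tip",T.round(3),np.linalg.norm(T-S),"lever",A(T-S),"pipe",A(a-b))
from station import get_image,arm,search_frame
print("jar",[back("top",309,145,.07)], arm.sense()["joint_positions"])
E
```

```text
L stem [ 0.567 -0.014] mid feet [ 0.567 -0.015] 0.13289791860072542 tip [0.573 0.09 ] 0.1038999808428875 lever 86.7 pipe 95.0
R stem [ 0.557 -0.259] mid feet [ 0.554 -0.258] 0.13305862900546936 tip [ 0.556 -0.155] 0.10399434604292913 lever 90.3 pipe 96.4
jar [array([ 0.72967113, -0.12125264,  0.07      ])] [ 1.12575700e+00  2.16892436e-01  1.61338926e+00  3.52968538e-05
  1.31129188e+00 -1.12204319e-01]
```

```bash
cat >> h.py <<'E'
# world targets (x,y,z,yaw of tool y, deg) -> rows from commanded pose cur (x,y,z,yaw)
def rows(cur,tg):
    w=np.radians(cur[3]);X=np.array([-np.sin(w)*-1,-np.cos(w),0]);X=np.array([-np.sin(w),np.cos(w),0])
    Y=np.array([np.cos(w),np.sin(w),0]);X=np.cross(Y,[0,0,-1])
    for t in tg:
        d=np.array(t[:3])-cur[:3];print([round(float(v),4) for v in(d@X,d@Y,-d[2])],round(cur[3]-t[3],1),np.round(t,4))
def push(S,lev,r=.085,d=.023,z=.072):
    a=np.radians(lev);return [S[0]+r*np.cos(a)-d*np.sin(a)*np.sign(1),S[1]+r*np.sin(a)+d*np.cos(a),z,lev]
L=(.567,-.0145);R=(.556,-.2585)
E
python3 - <<'E'
from h import *
from station import arm
s=arm.sense();Rm=s["ee_rot"];p=s["eef_pos"];cur=[*p,np.degrees(np.arctan2(Rm[1][1],Rm[0][1]))];print(cur)
t=push(L,87,d=.050);h=t.copy();h[2]=.2;rows(cur,[h,t])
E
```

```text
[np.float64(0.20418313367194912), np.float64(0.5907287359891034), np.float64(0.23131057040114564), np.float64(70.92944008855339)]
[-0.4691, -0.3856, 0.0313] -16.1 [5.215e-01 7.300e-02 2.000e-01 8.700e+01]
[-0.4691, -0.3856, 0.1593] -16.1 [5.215e-01 7.300e-02 7.200e-02 8.700e+01]
```

Emit:
{"fn": "jog_arm", "kwargs": {
  "series": [
    {"hand": 1, "offset": [-0.47, -0.386, 0.02], "angular": [0, 0, -16]},
    {"hand": 1, "offset": [-0.47, -0.386, 0.02], "angular": [0, 0, -16]},
    {"hand": 1, "offset": [-0.47, -0.386, 0.02], "angular": [0, 0, -16]},
    {"hand": 1, "offset": [-0.47, -0.386, 0.02], "angular": [0, 0, -16]},
    {"hand": 1, "offset": [-0.47, -0.386, 0.02], "angular": [0, 0, -16]},
    {"hand": 1, "offset": [-0.47, -0.386, 0.02], "angular": [0, 0, -16]},
    {"hand": 1, "offset": [-0.47, -0.386, 0.02], "angular": [0, 0, -16]},
    {"hand": 1, "offset": [-0.47, -0.386, 0.02], "angular": [0, 0, -16]},
    {"hand": 1, "offset": [-0.47, -0.386, 0.02], "angular": [0, 0, -16]},
    {"hand": 1, "offset": [-0.47, -0.386, 0.02], "angular": [0, 0, -16]}
  ]
}}

```text
clock: 2.25
eef_pos: [0.5235, 0.07, 0.2116]
ee_rot: [[-0.998, 0.055, 0.001], [0.055, 0.998, -0.0], [-0.001, -0.0, -1.0]]
force: [0.6, 1.5, 0.2]
gripper_width: -0.0
gripper_force: 0.0
```

Emit:
{"fn": "jog_arm", "kwargs": {
  "series": [
    {"hand": 1, "offset": [0, 0.003, 0.05], "angular": [0, 0, 0]},
    {"hand": 1, "offset": [0, 0.003, 0.1], "angular": [0, 0, 0]},
    {"hand": 1, "offset": [0, 0.003, 0.139], "angular": [0, 0, 0]},
    {"hand": 1, "offset": [0, 0.003, 0.139], "angular": [0, 0, 0]},
    {"hand": 1, "offset": [0, 0.003, 0.139], "angular": [0, 0, 0]}
  ]
}}

```text
clock: 2.88
eef_pos: [0.5238, 0.0754, 0.0738]
ee_rot: [[-0.999, 0.053, 0.002], [0.053, 0.999, 0.0], [-0.002, 0.0, -1.0]]
force: [1.4, 0.4, 0.7]
gripper_width: -0.001
gripper_force: 0.0
```

```bash
python3 - <<'E'
from h import *
from station import arm
s=arm.sense();Rm=s["ee_rot"];p=s["eef_pos"];cur=[*p,np.degrees(np.arctan2(Rm[1][1],Rm[0][1]))];print(np.round(cur,4),s["force"])
rows(cur,[push(L,a) for a in(87,80,73,66,59,52,45,38,31,24,17,10,5,2)])
E
```

```text
[5.23800e-01 7.54000e-02 7.38000e-02 8.69349e+01] [1.42759779 0.41604656 0.68725416]
[-0.0249, -0.0025, 0.0018] -0.1 [5.485e-01 7.160e-02 7.200e-02 8.700e+01]
[-0.0354, -0.0003, 0.0018] 6.9 [5.591e-01 7.320e-02 7.200e-02 8.000e+01]
[-0.0461, 0.0006, 0.0018] 13.9 [5.699e-01 7.350e-02 7.200e-02 7.300e+01]
[-0.0569, 0.0001, 0.0018] 20.9 [ 0.5806  0.0725  0.072  66.    ]
[-0.0675, -0.0016, 0.0018] 27.9 [ 0.5911  0.0702  0.072  59.    ]
[-0.0778, -0.0046, 0.0018] 34.9 [ 0.6012  0.0666  0.072  52.    ]
[-0.0877, -0.0089, 0.0018] 41.9 [ 0.6108  0.0619  0.072  45.    ]
[-0.0969, -0.0143, 0.0018] 48.9 [ 0.6198  0.056   0.072  38.    ]
[-0.1055, -0.0208, 0.0018] 55.9 [ 0.628  0.049  0.072 31.   ]
[-0.1132, -0.0283, 0.0018] 62.9 [ 0.6353  0.0411  0.072  24.    ]
[-0.1199, -0.0367, 0.0018] 69.9 [ 0.6416  0.0323  0.072  17.    ]
[-0.1256, -0.0458, 0.0018] 76.9 [ 0.6467  0.0229  0.072  10.    ]
[-0.1289, -0.0528, 0.0018] 81.9 [0.6497 0.0158 0.072  5.    ]
[-0.1306, -0.0571, 0.0018] 84.9 [0.6511 0.0115 0.072  2.    ]
```

First 10 rows, down to about 24°.

Emit:
{"fn": "jog_arm", "kwargs": {
  "series": [
    {"hand": 1, "offset": [-0.025, -0.002, 0.002], "angular": [0, 0, 0]},
    {"hand": 1, "offset": [-0.035, 0, 0.002], "angular": [0, 0, 7]},
    {"hand": 1, "offset": [-0.046, 0.001, 0.002], "angular": [0, 0, 14]},
    {"hand": 1, "offset": [-0.057, 0, 0.002], "angular": [0, 0, 21]},
    {"hand": 1, "offset": [-0.0675, -0.0015, 0.002], "angular": [0, 0, 28]},
    {"hand": 1, "offset": [-0.078, -0.0045, 0.002], "angular": [0, 0, 35]},
    {"hand": 1, "offset": [-0.088, -0.009, 0.002], "angular": [0, 0, 42]},
    {"hand": 1, "offset": [-0.097, -0.014, 0.002], "angular": [0, 0, 49]},
    {"hand": 1, "offset": [-0.1055, -0.021, 0.002], "angular": [0, 0, 56]},
    {"hand": 1, "offset": [-0.113, -0.028, 0.002], "angular": [0, 0, 63]}
  ]
}}

```text
clock: 4.12
eef_pos: [0.6355, 0.0424, 0.0732]
ee_rot: [[-0.402, 0.916, 0.004], [0.916, 0.402, 0.002], [0.0, 0.004, -1.0]]
force: [-1.3, 1.9, -1.0]
gripper_width: 0.002
gripper_force: 1.3
```

```bash
python3 - <<'E'
from h import *
from station import *
import cv2
s=arm.sense();Rm=s["ee_rot"];p=s["eef_pos"];cur=[*p,np.degrees(np.arctan2(Rm[1][1],Rm[0][1]))];print(np.round(cur,4),s["force"],s["moment"])
rows([.6353,.0411,.072,24],[push(L,a) for a in(17,10,5,3,2,1,0)])
cv2.imwrite("pics/t1.png",cv2.resize(get_image("top")[150:230,230:380,::-1],None,fx=5,fy=5,interpolation=cv2.INTER_CUBIC)*1)
E
```

```text
[ 0.6355  0.0424  0.0732 23.712 ] [-1.32780267  1.91354416 -1.03897431] [0.35286028 0.2089231  0.06734528]
[-0.0105, 0.0022, -0.0] 7 [ 0.6416  0.0323  0.072  17.    ]
[-0.0213, 0.003, -0.0] 14 [ 0.6467  0.0229  0.072  10.    ]
[-0.0289, 0.0028, -0.0] 19 [0.6497 0.0158 0.072  5.    ]
[-0.032, 0.0026, -0.0] 21 [0.6507 0.0129 0.072  3.    ]
[-0.0335, 0.0024, -0.0] 22 [0.6511 0.0115 0.072  2.    ]
[-0.0351, 0.0022, -0.0] 23 [0.6516 0.01   0.072  1.    ]
[-0.0366, 0.002, -0.0] 24 [0.652  0.0085 0.072  0.    ]
```

View pics/t1.png

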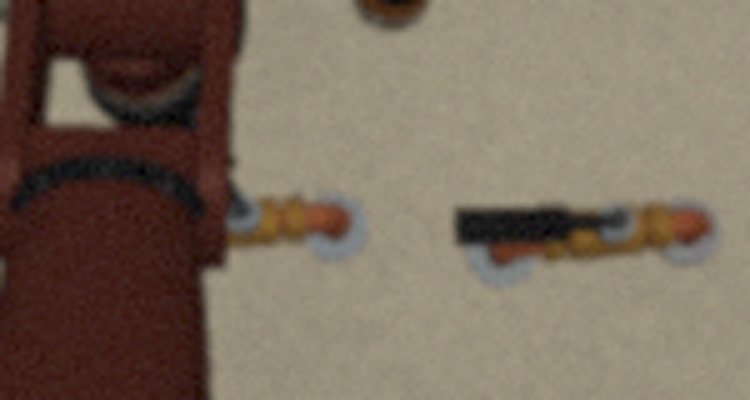

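The arm hides the left lever at the moment. The force of about 2.3 N matches the lever's friction, so it is turning. I'll go on to the stop, keeping the tool yaw at 5°.

Emit:
{"fn": "jog_arm", "kwargs": {
  "series": [
    {"hand": 1, "offset": [-0.0105, 0.002, 0], "angular": [0, 0, 7]},
    {"hand": 1, "offset": [-0.021, 0.003, 0], "angular": [0, 0, 14]},
    {"hand": 1, "offset": [-0.027, 0.003, 0], "angular": [0, 0, 18]},
    {"hand": 1, "offset": [-0.029, 0.003, 0], "angular": [0, 0, 19]},
    {"hand": 1, "offset": [-0.031, 0.003, 0], "angular": [0, 0, 19]},
    {"hand": 1, "offset": [-0.031, 0.003, 0], "angular": [0, 0, 19]}
  ]
}}

```text
clock: 4.92
eef_pos: [0.65, 0.0144, 0.0714]
ee_rot: [[-0.087, 0.996, 0.002], [0.996, 0.087, -0.0], [-0.0, 0.002, -1.0]]
force: [0.2, 2.2, 1.5]
gripper_width: -0.0
gripper_force: 1.0
```

Emit:
{"fn": "jog_arm", "kwargs": {
  "series": [
    {"hand": 1, "offset": [-0.001, 0, 0], "angular": [0, 0, 0]},
    {"hand": 1, "offset": [-0.002, 0, 0], "angular": [0, 0, 0]},
    {"hand": 1, "offset": [-0.003, 0, 0], "angular": [0, 0, 0]},
    {"hand": 1, "offset": [-0.003, 0, 0], "angular": [0, 0, 0]}
  ]
}}

```text
clock: 5.42
eef_pos: [0.6495, 0.0129, 0.0706]
ee_rot: [[-0.086, 0.996, 0.0], [0.996, 0.086, 0.003], [0.003, 0.001, -1.0]]
force: [0.5, 6.7, 3.3]
gripper_width: -0.002
gripper_force: 3.3
```

Emit:
{"fn": "jog_arm", "kwargs": {
  "series": [
    {"hand": 1, "offset": [-0.001, 0, 0], "angular": [0, 0, 0]},
    {"hand": 1, "offset": [-0.002, 0, 0], "angular": [0, 0, 0]},
    {"hand": 1, "offset": [-0.003, 0, 0], "angular": [0, 0, 0]},
    {"hand": 1, "offset": [-0.003, 0, 0], "angular": [0, 0, 0]}
  ]
}}

```text
clock: 5.92
eef_pos: [0.6496, 0.0128, 0.0706]
ee_rot: [[-0.085, 0.996, -0.0], [0.996, 0.085, 0.008], [0.008, 0.001, -1.0]]
force: [0.1, 13.4, 4.4]
gripper_width: -0.001
gripper_force: 6.6
```

Position holds while the force builds to 13 N: the left lever is at its stop. Next, back off and lift.

Emit:
{"fn": "jog_arm", "kwargs": {
  "series": [
    {"hand": 1, "offset": [0.03, 0, 0], "angular": [0, 0, 0]},
    {"hand": 1, "offset": [0.04, 0, 0], "angular": [0, 0, 0]},
    {"hand": 1, "offset": [0.04, 0, -0.06], "angular": [0, 0, 0]},
    {"hand": 1, "offset": [0.04, 0, -0.12], "angular": [0, 0, 0]},
    {"hand": 1, "offset": [0.04, 0, -0.13], "angular": [0, 0, 0]},
    {"hand": 1, "offset": [0.04, 0, -0.13], "angular": [0, 0, 0]}
  ]
}}

```text
clock: 6.68
eef_pos: [0.6465, 0.0472, 0.2011]
ee_rot: [[-0.086, 0.996, 0.001], [0.996, 0.086, -0.001], [-0.001, 0.001, -1.0]]
force: [0.5, 0.1, -0.6]
gripper_width: 0.001
gripper_force: 0.0
```

```bash
python3 - <<'E'
from h import *
from station import *
s=arm.sense();Rm=s["ee_rot"];p=s["eef_pos"];cur=[*p,np.degrees(np.arctan2(Rm[1][1],Rm[0][1]))];print(np.round(cur,4),s["force"],s["moment"])
t=push(R,90.3,d=.05);t[2]=.2;rows(cur,[t])
E
```

```text
[0.6465 0.0472 0.2011 4.9091] [ 0.54658249  0.1412099  -0.57380525] [ 7.29226012e-05 -4.49994916e-02 -8.82539143e-03]
[-0.2081, -0.1594, 0.0011] -85.4 [ 0.5056 -0.1738  0.2    90.3   ]
```

Emit:
{"fn": "jog_arm", "kwargs": {
  "series": [
    {"hand": 1, "offset": [-0.208, -0.159, 0], "angular": [0, 0, -85.4]},
    {"hand": 1, "offset": [-0.208, -0.159, 0], "angular": [0, 0, -85.4]},
    {"hand": 1, "offset": [-0.208, -0.159, 0], "angular": [0, 0, -85.4]},
    {"hand": 1, "offset": [-0.208, -0.159, 0], "angular": [0, 0, -85.4]},
    {"hand": 1, "offset": [-0.208, -0.159, 0], "angular": [0, 0, -85.4]},
    {"hand": 1, "offset": [-0.208, -0.159, 0], "angular": [0, 0, -85.4]},
    {"hand": 1, "offset": [-0.208, -0.159, 0], "angular": [0, 0, -85.4]},
    {"hand": 1, "offset": [-0.208, -0.159, 0], "angular": [0, 0, -85.4]},
    {"hand": 1, "offset": [-0.208, -0.159, 0], "angular": [0, 0, -85.4]},
    {"hand": 1, "offset": [-0.208, -0.159, 0], "angular": [0, 0, -85.4]}
  ]
}}

```text
clock: 7.92
eef_pos: [0.5045, -0.1725, 0.1985]
ee_rot: [[-1.0, -0.003, -0.003], [-0.003, 1.0, 0.001], [0.003, 0.001, -1.0]]
force: [-0.7, 0.7, 0.4]
gripper_width: -0.002
gripper_force: 0.0
```

```bash
python3 - <<'E'
from h import *
from station import *
import cv2
s=arm.sense();Rm=s["ee_rot"];p=s["eef_pos"];cur=[*p,np.degrees(np.arctan2(Rm[1][1],Rm[0][1]))];print(np.round(cur,4),s["joint_positions"])
cv2.imwrite("pics/t2.png",cv2.resize(get_image("top")[130:230,230:380,::-1],None,fx=5,fy=5,interpolation=cv2.INTER_CUBIC))
t=push(R,90.3,d=.05);rows(cur,[t])
E
```

```text
[ 0.5045 -0.1725  0.1985 90.194 ] [-4.60948200e-01  5.49737873e-02  1.85847072e+00 -2.94402301e-04
  1.23144046e+00 -2.03503461e+00]
[-0.001, -0.0013, 0.1265] -0.1 [ 5.056e-01 -1.738e-01  7.200e-02  9.030e+01]
```

View pics/t2.png

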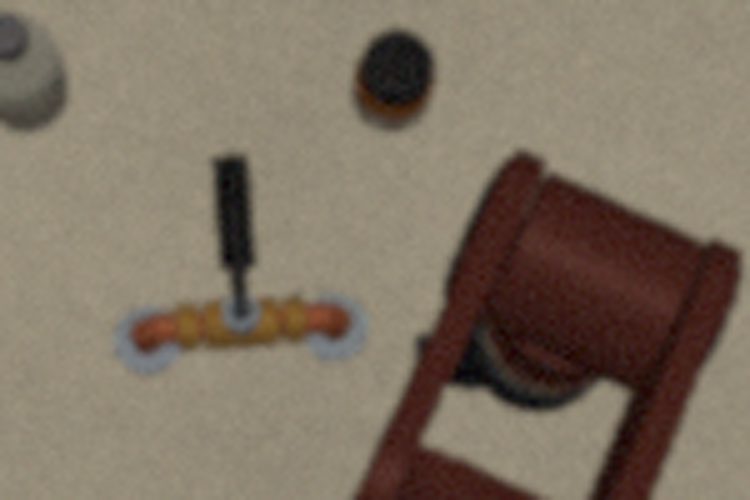

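The left lever now stands square across its pipe, with its tip at crop (231,158) and its stem at (240,315). The jar and bottle have not moved. Next, the right lever.

Emit:
{"fn": "jog_arm", "kwargs": {
  "series": [
    {"hand": 1, "offset": [0, -0.001, 0.05], "angular": [0, 0, 0]},
    {"hand": 1, "offset": [0, -0.001, 0.1], "angular": [0, 0, 0]},
    {"hand": 1, "offset": [0, -0.001, 0.127], "angular": [0, 0, 0]},
    {"hand": 1, "offset": [0, -0.001, 0.127], "angular": [0, 0, 0]},
    {"hand": 1, "offset": [0, -0.001, 0.127], "angular": [0, 0, 0]}
  ]
}}

```text
clock: 8.6
eef_pos: [0.5066, -0.1743, 0.0745]
ee_rot: [[-1.0, -0.005, 0.002], [-0.005, 1.0, -0.001], [-0.002, -0.001, -1.0]]
force: [-0.2, 0.3, -0.5]
gripper_width: -0.0
gripper_force: 0.0
```

```bash
python3 - <<'E'
from h import *
from station import arm
s=arm.sense();Rm=s["ee_rot"];p=s["eef_pos"];cur=[*p,np.degrees(np.arctan2(Rm[1][1],Rm[0][1]))];print(np.round(cur,4),s["force"])
rows(cur,[push(R,a) for a in(90.2,83,76,69,62,55,48,41,34,27)])
rows(push(R,27),[push(R,a) for a in(20,13,8,6.4,5)])
E
```

```text
[ 5.06600e-01 -1.74300e-01  7.45000e-02  9.03012e+01] [-0.20268102  0.31617116 -0.45987959]
[-0.0261, 0.0006, 0.0025] 0.1 [ 5.327e-01 -1.736e-01  7.200e-02  9.020e+01]
[-0.0369, 0.0028, 0.0025] 7.3 [ 5.435e-01 -1.713e-01  7.200e-02  8.300e+01]
[-0.0476, 0.0036, 0.0025] 14.3 [ 5.542e-01 -1.705e-01  7.200e-02  7.600e+01]
[-0.0584, 0.0031, 0.0025] 21.3 [ 0.565  -0.1709  0.072  69.    ]
[-0.069, 0.0013, 0.0025] 28.3 [ 0.5756 -0.1727  0.072  62.    ]
[-0.0793, -0.0018, 0.0025] 35.3 [ 0.5859 -0.1757  0.072  55.    ]
[-0.0891, -0.0061, 0.0025] 42.3 [ 0.5958 -0.1799  0.072  48.    ]
[-0.0984, -0.0116, 0.0025] 49.3 [ 0.6051 -0.1854  0.072  41.    ]
[-0.1069, -0.0182, 0.0025] 56.3 [ 0.6136 -0.1919  0.072  34.    ]
[-0.1145, -0.0257, 0.0025] 63.3 [ 0.6213 -0.1994  0.072  27.    ]
[-0.0105, 0.0022, -0.0] 7 [ 0.628  -0.2078  0.072  20.    ]
[-0.0212, 0.003, -0.0] 14 [ 0.6336 -0.217   0.072  13.    ]
[-0.0289, 0.0029, -0.0] 19 [ 0.637  -0.2239  0.072   8.    ]
[-0.0314, 0.0027, -0.0] 20.6 [ 0.6379 -0.2262  0.072   6.4   ]
[-0.0335, 0.0024, -0.0] 22 [ 0.6387 -0.2282  0.072   5.    ]
```

Emit:
{"fn": "jog_arm", "kwargs": {
  "series": [
    {"hand": 1, "offset": [-0.026, 0.0005, 0.002], "angular": [0, 0, 0]},
    {"hand": 1, "offset": [-0.037, 0.003, 0.002], "angular": [0, 0, 7]},
    {"hand": 1, "offset": [-0.0475, 0.0035, 0.002], "angular": [0, 0, 14]},
    {"hand": 1, "offset": [-0.0585, 0.003, 0.002], "angular": [0, 0, 21]},
    {"hand": 1, "offset": [-0.069, 0.0015, 0.002], "angular": [0, 0, 28]},
    {"hand": 1, "offset": [-0.0795, -0.002, 0.002], "angular": [0, 0, 35]},
    {"hand": 1, "offset": [-0.089, -0.006, 0.002], "angular": [0, 0, 42]},
    {"hand": 1, "offset": [-0.0985, -0.0115, 0.002], "angular": [0, 0, 49]},
    {"hand": 1, "offset": [-0.107, -0.018, 0.002], "angular": [0, 0, 56]},
    {"hand": 1, "offset": [-0.1145, -0.0255, 0.002], "angular": [0, 0, 63.3]}
  ]
}}

```text
clock: 9.85
eef_pos: [0.6218, -0.1979, 0.0736]
ee_rot: [[-0.45, 0.893, 0.003], [0.893, 0.45, 0.001], [-0.0, 0.003, -1.0]]
force: [0.1, 3.1, -0.5]
gripper_width: -0.0
gripper_force: 1.4
```

Emit:
{"fn": "jog_arm", "kwargs": {
  "series": [
    {"hand": 1, "offset": [-0.0105, 0.002, 0], "angular": [0, 0, 7]},
    {"hand": 1, "offset": [-0.021, 0.003, 0], "angular": [0, 0, 14]},
    {"hand": 1, "offset": [-0.027, 0.003, 0], "angular": [0, 0, 18]},
    {"hand": 1, "offset": [-0.029, 0.003, 0], "angular": [0, 0, 19]},
    {"hand": 1, "offset": [-0.031, 0.003, 0], "angular": [0, 0, 20]},
    {"hand": 1, "offset": [-0.031, 0.003, 0], "angular": [0, 0, 20]}
  ]
}}

```text
clock: 10.6
eef_pos: [0.6376, -0.2252, 0.0723]
ee_rot: [[-0.123, 0.992, 0.001], [0.992, 0.123, -0.001], [-0.001, 0.001, -1.0]]
force: [0.6, 1.6, 0.1]
gripper_width: 0.004
gripper_force: 0.5
```

Emit:
{"fn": "jog_arm", "kwargs": {
  "series": [
    {"hand": 1, "offset": [-0.001, 0, 0], "angular": [0, 0, 0]},
    {"hand": 1, "offset": [-0.002, 0, 0], "angular": [0, 0, 0]},
    {"hand": 1, "offset": [-0.003, 0, 0], "angular": [0, 0, 0]},
    {"hand": 1, "offset": [-0.003, 0, 0], "angular": [0, 0, 0]}
  ]
}}

```text
clock: 11.1
eef_pos: [0.6375, -0.2279, 0.0713]
ee_rot: [[-0.122, 0.992, 0.0], [0.992, 0.122, 0.0], [0.0, 0.0, -1.0]]
force: [0.3, 2.5, 2.1]
gripper_width: 0.001
gripper_force: 1.2
```

Emit:
{"fn": "jog_arm", "kwargs": {
  "series": [
    {"hand": 1, "offset": [-0.001, 0, 0], "angular": [0, 0, 0]},
    {"hand": 1, "offset": [-0.002, 0, 0], "angular": [0, 0, 0]},
    {"hand": 1, "offset": [-0.003, 0, 0], "angular": [0, 0, 0]},
    {"hand": 1, "offset": [-0.003, 0, 0], "angular": [0, 0, 0]}
  ]
}}

```text
clock: 11.6
eef_pos: [0.6376, -0.2286, 0.0712]
ee_rot: [[-0.122, 0.993, -0.001], [0.993, 0.122, 0.004], [0.004, -0.001, -1.0]]
force: [-0.2, 8.8, 3.1]
gripper_width: 0.001
gripper_force: 3.9
```

Emit:
{"fn": "jog_arm", "kwargs": {
  "series": [
    {"hand": 1, "offset": [-0.001, 0, 0], "angular": [0, 0, 0]},
    {"hand": 1, "offset": [-0.002, 0, 0], "angular": [0, 0, 0]},
    {"hand": 1, "offset": [-0.003, 0, 0], "angular": [0, 0, 0]},
    {"hand": 1, "offset": [-0.003, 0, 0], "angular": [0, 0, 0]}
  ]
}}

```text
clock: 12.1
eef_pos: [0.6376, -0.2286, 0.0713]
ee_rot: [[-0.122, 0.993, -0.003], [0.992, 0.122, 0.009], [0.009, -0.002, -1.0]]
force: [-0.4, 15.1, 7.3]
gripper_width: 0.001
gripper_force: 7.0
```

At the stop (15 N, no further motion). Back off, lift and clear the view.

Emit:
{"fn": "jog_arm", "kwargs": {
  "series": [
    {"hand": 1, "offset": [0.03, 0, 0], "angular": [0, 0, 0]},
    {"hand": 1, "offset": [0.04, 0, 0], "angular": [0, 0, 0]},
    {"hand": 1, "offset": [0.04, 0, -0.06], "angular": [0, 0, 0]},
    {"hand": 1, "offset": [0.04, 0, -0.12], "angular": [0, 0, 0]},
    {"hand": 1, "offset": [0.04, 0, -0.17], "angular": [0, 0, 0]},
    {"hand": 1, "offset": [0.1, -0.05, -0.17], "angular": [0, 0, 0]},
    {"hand": 1, "offset": [0.14, -0.1, -0.17], "angular": [0, 0, 0]},
    {"hand": 1, "offset": [0.14, -0.15, -0.17], "angular": [0, 0, 0]},
    {"hand": 1, "offset": [0.14, -0.15, -0.17], "angular": [0, 0, 0]},
    {"hand": 1, "offset": [0.14, -0.15, -0.17], "angular": [0, 0, 0]}
  ]
}}

```text
clock: 13.35
eef_pos: [0.4727, -0.1143, 0.242]
ee_rot: [[-0.122, 0.993, 0.002], [0.993, 0.122, -0.002], [-0.002, 0.002, -1.0]]
force: [0.0, 0.3, 0.0]
gripper_width: -0.001
gripper_force: 0.0
```

```bash
python3 - <<'E'
from station import *
import cv2,numpy as np
t=get_image("top")[120:270,180:430,::-1];s=get_image("side")[130:330,190:470,::-1]
c=np.zeros((600,800,3),np.uint8);a=cv2.resize(t,(480,288));b=cv2.resize(s,(420,300));c[:288,:480]=a;c[295:595,:420]=b
cv2.imwrite("pics/t3.png",np.clip(c*1.5,0,255).astype(np.uint8))
E
```

```text
(no output)
```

View pics/t3.png

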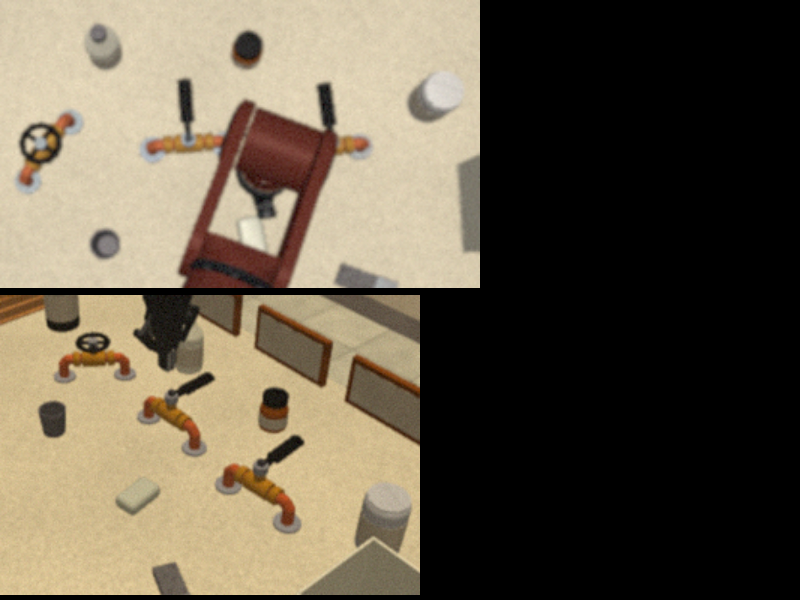

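Both levers (top crop tips at (185,82) and (325,86)) stand square across their pipes. The handwheel and bystanders are in place and the robot touches nothing.

```bash
python3 -c "
from station import job
print(job.sign_off())"
```

```text
the job is handed in; nothing more can be done
None
```

Both washer valves are shut, each lever pushed clockwise to its stop and square across its pipe; the sink's valve and everything else on the counter were left in place, and the job was handed in at about 13 s.

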